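Sort the pipe fittings into their trays

TASK

Sort the loose pipe fittings in front of the trays: put each one into the tray that already holds one of its kind, sitting flat on the tray floor in the empty front half, the same way up as it is now. Any fitting whose kind is in none of the trays stays where it is, untouched.

Things in the scene. Friction and masses are not known exactly. Their poses are not given: they have to be found in the camera images.
- nut: The loose grey steel hexagonal lock nut with a round hole, lying flat: 41 mm across the flats, 47 mm across the corners, 18 mm high. Origin: centre of its underside; z up; the flats nearest +x and -x stand square to its x axis, so it is gripped across the flats along x (or at 60 degrees to that).
- union: The loose brass pipe union standing upright like a short column, 48 mm high, with a wide hexagonal collar (41 mm across the flats, 47 mm across the corners) from 22 to 38 mm above its foot, and a narrower body (36 mm) above and below. Origin: centre of its underside; z up; two flats of the collar stand square to its x axis.
- tee: The loose brass T-shaped pipe fitting lying on its side, 64 x 53 x 34 mm. Origin: centre of its underside; z up; the straight run (34 mm thick, 64 mm long) lies along x, its axis 9 mm to the +y side; the branch points to -y and ends 26 mm from the origin. Across the middle, along y, it is 49 mm wide (from y = -26 to +23 mm).
- reducer: The loose grey steel pipe reducer standing on its wide end: a round hollow cone, 48 mm across at the foot, 34 mm at the top, 60 mm high, near 41 mm across at mid-height. Origin: centre of its underside; z up; round about z.
- elbow: Loose grey steel 90-degree pipe elbow lying on its side, 59 x 83 x 42 mm; origin at the centre of its underside, z up. No tray holds an elbow.
- tray_nut: Fixed shallow grey metal tray that holds a lock nut as a fixed sample. 170 mm (x) by 118 mm (y), walls 3 mm, rim 27 mm and floor 9 mm above the bench. Origin: centre of its underside, z up, +x towards the sample's end, away from the robot. Sample centred at x = +45 mm, y = 0; the front half (x -82 to +10, y -56 to +56 mm) is empty, its middle at x = -40 mm.
- tray_union: Fixed shallow grey metal tray that holds a brass union as a fixed sample. 170 mm (x) by 118 mm (y), walls 3 mm, rim 27 mm and floor 9 mm above the bench. Origin: centre of its underside, z up, +x towards the sample's end, away from the robot. Sample centred at x = +45 mm, y = 0; the front half (x -82 to +10, y -56 to +56 mm) is empty, its middle at x = -40 mm.
- tray_tee: Fixed shallow grey metal tray that holds a brass tee as a fixed sample. 170 mm (x) by 118 mm (y), walls 3 mm, rim 27 mm and floor 9 mm above the bench. Origin: centre of its underside, z up, +x towards the sample's end, away from the robot. Sample centred at x = +45 mm, y = 0; the front half (x -82 to +10, y -56 to +56 mm) is empty, its middle at x = -40 mm.
- tray_reducer: Fixed shallow grey metal tray that holds a steel reducer as a fixed sample. 170 mm (x) by 118 mm (y), walls 3 mm, rim 27 mm and floor 9 mm above the bench. Origin: centre of its underside, z up, +x towards the sample's end, away from the robot. Sample centred at x = +45 mm, y = 0; the front half (x -82 to +10, y -56 to +56 mm) is empty, its middle at x = -40 mm.
Not all that is in view belongs to the job. Of the things shaped like the nut, the grey one is meant.

How it is judged:
At the end, for the whole second after the job is handed in: Nut, union, tee and reducer each rest released in the tray with the like sample: origin at tray x -80 to +12 mm, y -50 to +50 mm, within 6 mm of the floor height, upright to 0.12 rad; the elbow is within 30 mm of its start (x of nut in the frame of tray_nut between -0.08 and 0.012 m and y of nut in the frame of tray_nut between -0.05 and 0.05 m and z of nut in the frame of tray_nut below 0.015 m and angle between each of nut, union, tee, reducer's own z axis and vertical below 0.12 rad and linear speed of each of nut, union, tee, reducer below 0.02 m/s and x of union in the frame of tray_union between -0.08 and 0.012 m and y of union in the frame of tray_union between -0.05 and 0.05 m and z of union in the frame of tray_union below 0.015 m and x of tee in the frame of tray_tee between -0.08 and 0.012 m and y of tee in the frame of tray_tee between -0.05 and 0.05 m and z of tee in the frame of tray_tee below 0.015 m and x of reducer in the frame of tray_reducer between -0.08 and 0.012 m and y of reducer in the frame of tray_reducer between -0.05 and 0.05 m and z of reducer in the frame of tray_reducer below 0.015 m and distance of elbow from where it was at the start of the episode below 0.03 m); the robot touches nothing.
It fails at once if the elbow, which has no tray, is moved more than 30 mm (distance of elbow from where it was at the start of the episode above 0.03 m).
It also fails if it takes over 96 s, if anything falls off the work surface, if the arm or the gripper's body presses on something with over 40 N, if the wrist force passes 120 N, or if a joint passes its speed limit or range.

ROBOT

A 6-joint arm with a two-finger parallel gripper is mounted at the origin on a cart in front of the work surface, level with it; the furniture and walls round the work are solid. World frame = base frame: x ahead of the robot, y to its left, z up, the work surface at z = 0. Lengths are in m, angles in rad, forces in N, time in s.
With the tool pointing down it reaches from about 0.35 to 0.725 m from the base axis. Payload 4.3 kg.
Tool frame: the origin (TCP) lies at the very end of the fingers, on their centre line; the grasp point (between the pads) lies 19 mm behind it; z points along the fingers, y is the line along which they close (so a half turn about z gives the same grasp; the last joint's range is limited). The gripper opens to 85 mm and grips with 20 to 120 N. Pads are 22 mm wide; open, the fingers measure 114 mm over their backs; the gripper's body (76 mm by 85 mm) begins 54 mm behind the grasp point. The pads swing forward as they close: fully open they stand 13 mm farther back than shut.
Start: joints at [-1.249, 0.377, 0.081, 1.274, 0, 1.46], TCP at [0.241, -0.522, 0.231] pointing down, gripper open.
Joint ranges: [-2.72, 2.72], [-0.84, 1.66], [-1.02, 1.22], [-1.77, 2.12], [-1.37, 1.28], [-3.14, 3.14]. Speed limits (rad/s): [2.57, 2.57, 3.14, 3.14, 3.14, 3.14].

INTERFACE

Orientations are given as a 3x3 rotation matrix whose columns are the frame's x, y, z axes.
In Python, from bench import get_obs, read_camera, camera_model, job_done gives the robot as it stands.
- The arm moves only by the tool drive_tool, never from a script. Its argument "commands" is text: rows parted by semicolons, each of 7 numbers parted by spaces: the shift along the tool's x, y, z each as a share of 100 cm, from -1 to 1, then the turn, a rotation vector about the tool's x, y, z each as a share of 60 degrees, from -1 to 1, then the gripper's target within -1 to 1 (fully open at 1, half-way at 0, shut at -1). In form: dx dy dz ax ay az gripper; .... A call has 1 to 10 rows; each row shifts and turns the commanded pose from where the row before left it, along the tool's axes as they then stand; what a row does not reach is not made up. A row lasts 1/10 s, in which the tool goes at most 50 mm and 8.59 degrees, less where a joint would pass 70% of its speed; a pose out of reach is approached as far as the arm can. A call with a number of a shift or a turn outside -1 to 1 is refused whole. A call with a gripper value outside its range is refused whole. The fingers move at their own pace and stop on an object; the grip force is fixed at half the most. Time passes only in rows, so rows that do not move let the fingers close. It gives the time, the measured TCP pose, the force, the opening and the grip force at its end, in the units of the state.
- get_obs(): the state, without advancing time (a new reading comes with each control period).
- read_camera(name): name is "side" or "top" or "wrist"; returns the picture (480x640x3 uint8, blue, green, red); there is no depth.
- camera_model(name): a dict with "intrinsics" (3x3 intrinsics, pixels), "view" (4x4, takes a point from world to camera coordinates); the wrist camera has in their place "tool_from_camera" (4x4, takes a point from camera to tool coordinates, whose origin is the TCP and whose axes are the flange's). Camera axes: x right, y down, z forward; pixel columns grow to the right and rows downward; lengths in m; the calibration is good to about 2 mm. The wrist camera is an equidistant fisheye: a pixel r from the principal point sees the ray r / f radians off the axis. A picture is of the moment at which its call begins: read the wrist's pose just before it. camera_model takes no time and is no camera call.
- job_done(): hands the job in; it is judged then, once.
The state is a dict: "clock": time; "joints": joint angles; "qd": joint speeds; "tau": joint torques, N m; "eef_pos": TCP position; "ee_rot": TCP orientation; "force": force on the tool from outside, world axes, zero at the start; "torque": the same for the moment, N m; "opening": opening from 0.0 (shut) to 1.0 (fully open); "grasp_force": force on a finger pad.
Only numpy, scipy, OpenCV 4.12 (cv2) and the standard library are available. Lean on these libraries where they do the work, as an engineer would, in place of code of your own. Each camera call takes 0.05 s, during which the arm holds its last target. There are 200 camera calls.

## Working session

There is one attempt and no reset: what is moved stays moved. The work goes in short steps, Python scripts to look and compute and a tool call to move; the robot and the scene stay as the last step left them, time stands still between calls to the robot, and variables do not carry over. Pictures are saved under pics/ and viewed, at most 14 in all, crops included, and the job is handed in when it is done.

Besides the shell and the picture viewer there is one more tool, called after "Call:" as name(argument=value, ...) on one line, values as JSON. drive_tool: Moves the arm, as the interface text tells. Its arguments: {"type":"object","properties":{"commands":{"type":"string"}},"required":["commands"]}

```bash
mkdir -p pics; ls; python3 - <<'E'
from bench import *
import cv2,numpy as np
o=get_obs();print({k:np.round(v,3).tolist() for k,v in o.items()})
for n in ("top","side"):
    cv2.imwrite(f"pics/{n}0.png",read_camera(n)); m=camera_model(n)
    print(n,np.round(m["intrinsics"],1).tolist(),np.round(m["view"],4).tolist())
print({k:np.round(v,4).tolist() for k,v in camera_model("wrist").items() if not isinstance(v,str)})
E
```

```text
pics
{'clock': 0.0, 'joints': [-1.249, 0.378, 0.08, 1.274, -0.0, 1.461], 'qd': [0.001, -0.001, 0.0, -0.002, -0.0, 0.001], 'tau': [0.001, -46.36, 26.988, 0.021, 0.0, 0.0], 'eef_pos': [0.24, -0.522, 0.23], 'ee_rot': [[0.908, 0.418, -0.001], [0.418, -0.908, 0.002], [0.0, -0.002, -1.0]], 'force': [-0.583, 0.194, 0.776], 'torque': [-0.004, -0.001, -0.022], 'grasp_force': 0.0, 'opening': 1.001}
top [[459.2, 0.0, 323.5], [0.0, 459.2, 241.9], [0.0, 0.0, 1.0]] [[-0.0117, -0.9999, -0.0081, 0.0241], [-0.9944, 0.0124, -0.1052, 0.5346], [0.1053, 0.0069, -0.9944, 0.9255], [0.0, 0.0, 0.0, 1.0]]
side [[475.5, 0.0, 314.1], [0.0, 475.5, 240.4], [0.0, 0.0, 1.0]] [[-0.9635, 0.2677, 0.0067, 0.538], [0.2035, 0.7484, -0.6313, -0.0705], [-0.174, -0.6069, -0.7755, 1.1159], [0.0, 0.0, 0.0, 1.0]]
{'intrinsics': [[371.6483, 0.0, 315.6442], [0.0, 371.6483, 247.0768], [0.0, 0.0, 1.0]], 'tool_from_camera': [[-0.0005, -0.9601, -0.2798, 0.0711], [1.0, -0.0003, -0.0007, -0.0], [0.0006, -0.2798, 0.9601, -0.1419], [0.0, 0.0, 0.0, 1.0]]}
```

View pics/top0.png

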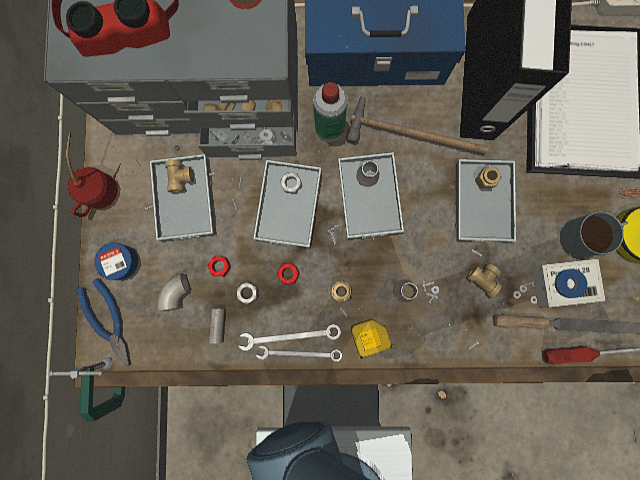

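View pics/side0.png

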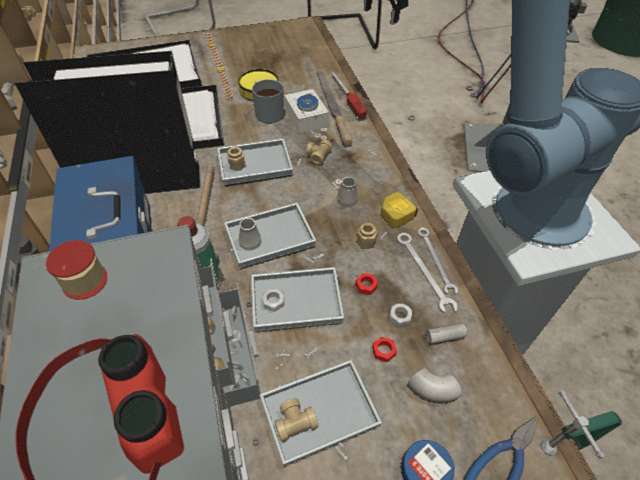

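The top view shows the trays from left to right: tee (183,197), nut (287,203), reducer (370,195) and union (487,200). The loose parts are the elbow (173,291), grey nut (247,293), union (341,291), reducer (407,291) and tee (485,279). The red nuts are distractors. The side view agrees.

```bash
cat > h.py <<'E'
from bench import *
import cv2,numpy as np
def ray(n,uv,o=None):
    m=camera_model(n);K=m["intrinsics"];uv=np.asarray(uv,float)
    if n!="wrist":
        V=np.asarray(m["view"]);R,t=V[:3,:3],V[:3,3]
        return -R.T@t, R.T@np.linalg.solve(K,[*uv,1])
    p=(uv-np.array([K[0][2],K[1][2]]))/K[0][0];th=np.linalg.norm(p)
    d=np.array([*(p/max(th,1e-9)*np.sin(th)),np.cos(th)])
    T=np.asarray(m["tool_from_camera"]);R=np.asarray(o["ee_rot"])
    return np.asarray(o["eef_pos"])+R@T[:3,3], R@T[:3,:3]@d
def onz(n,uv,z,o=None):
    c,d=ray(n,uv,o);return (c+d*(z-c[2])/d[2])[:2]
def proj(n,P):
    m=camera_model(n);V=np.asarray(m["view"]);q=V[:3,:3]@np.asarray(P)+V[:3,3];q=np.asarray(m["intrinsics"])@q;return q[:2]/q[2]
def delta(x,y,z,ydir=None):
    """ydir: desired world angle (deg) of closing line; prints tool-axis shift m (before turn), turn in shares"""
    o=get_obs();R=np.asarray(o["ee_rot"]);d=R.T@(np.array([x,y,z])-o["eef_pos"])
    a=np.degrees(np.arctan2(R[1,1],R[0,1]));t=0
    if ydir is not None: t=(ydir-a+90)%180-90
    print("tool d",np.round(d,4),"turn about tool z deg",round(-t,1),"share",round(-t/60,3),"cur y",round(a,1),"j6",round(float(o["joints"][5]),2), "clock",o["clock"])
E
python3 - <<'E'
from h import *
im=cv2.imread("pics/top0.png");hsv=cv2.cvtColor(im,cv2.COLOR_BGR2HSV)
roi=np.zeros(im.shape[:2],np.uint8);roi[150:310,140:540]=255
m=((hsv[...,1]<40)&(hsv[...,2]>110)).astype(np.uint8)*255&roi
cs,_=cv2.findContours(m,cv2.RETR_EXTERNAL,cv2.CHAIN_APPROX_NONE)
for c in cs:
    A=cv2.contourArea(c)
    if A<100: continue
    r=cv2.minAreaRect(c);print(int(A),np.round(r[0],1),np.round(r[1],1),round(r[2],1))
    if A>3000:
        P=np.array([onz("top",q,.027) for q in cv2.boxPoints(r)]);print(" corners",np.round(P,3).tolist(),"ctr",np.round(P.mean(0),3))
a=cv2.resize(im[150:250,140:540],None,fx=2,fy=2,interpolation=2);b=cv2.resize(im[250:316,140:340],None,fx=4,fy=4,interpolation=2);c=cv2.resize(im[250:316,325:525],None,fx=4,fy=4,interpolation=2)
cv2.imwrite("pics/crop.png",np.vstack([b,c]))
E
```

```text
289 [246.  292.5] [18. 21.] 0.0
535 [170.8 293.3] [20.8 39.9] 29.4
474 [316.4 276.2] [30.6 35.2] 77.7
204 [422.6 253.3] [50.7 21.1] 24.1
236 [219.1 247.8] [25.3 29.6] 79.2
117 [417.7 225. ] [16.7 29.2] 51.3
165 [442.4 216.5] [27.1 23.3] 74.7
302 [420.2 174.5] [24.6 33.6] 61.9
4549 [285.7 208.1] [57.6 93.1] 8.4
 corners [[0.52, 0.17], [0.716, 0.142], [0.696, 0.021], [0.501, 0.052]] ctr [0.608 0.096]
4862 [499. 207.] [ 80. 104.] 0.0
 corners [[0.496, -0.262], [0.716, -0.271], [0.714, -0.44], [0.494, -0.427]] ctr [ 0.605 -0.35 ]
4548 [176.9 203. ] [93.2 64.7] 84.5
 corners [[0.716, 0.405], [0.727, 0.268], [0.529, 0.246], [0.517, 0.381]] ctr [0.622 0.325]
4447 [370.7 196.6] [84.8 57. ] 83.2
 corners [[0.714, -0.014], [0.727, -0.134], [0.547, -0.15], [0.534, -0.032]] ctr [ 0.63  -0.082]
```

View pics/crop.png

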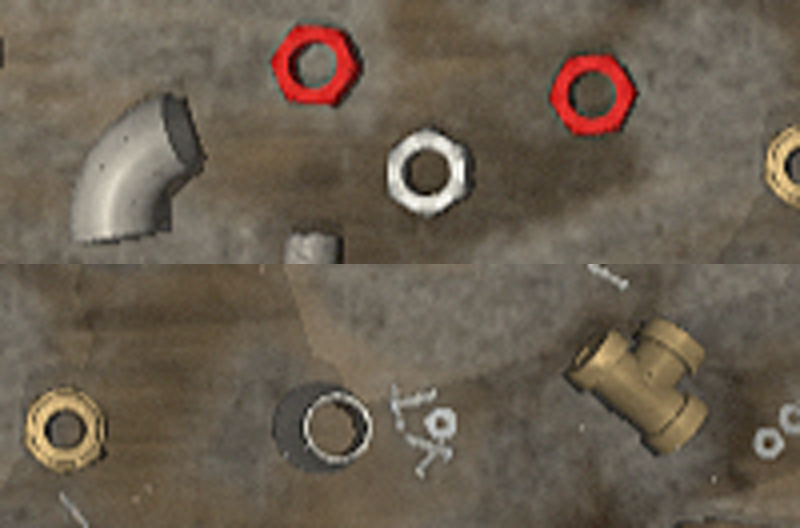

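```bash
python3 - <<'E'
from h import *
im=cv2.imread("pics/top0.png")
f=lambda u0,u1:cv2.resize(im[148:250,u0:u1],None,fx=4,fy=4,interpolation=2)[:,:800]
cv2.imwrite("pics/trays.png",cv2.resize(np.vstack([f(145,335),f(335,525)]),None,fx=.75,fy=.72))
for n,uv,z in (("nut",(246.75,292.75),.018),("union",(341.75,291.5),.048),("reducer",(409.5,290.75),.06),("tee",(483,280),.03),("elbow",(173,291),.03)): print(n,np.round(onz("top",uv,z),3))
E
```

```text
nut [0.432 0.178]
union [ 0.432 -0.018]
reducer [ 0.432 -0.152]
tee [ 0.452 -0.308]
elbow [0.437 0.328]
```

View pics/trays.png

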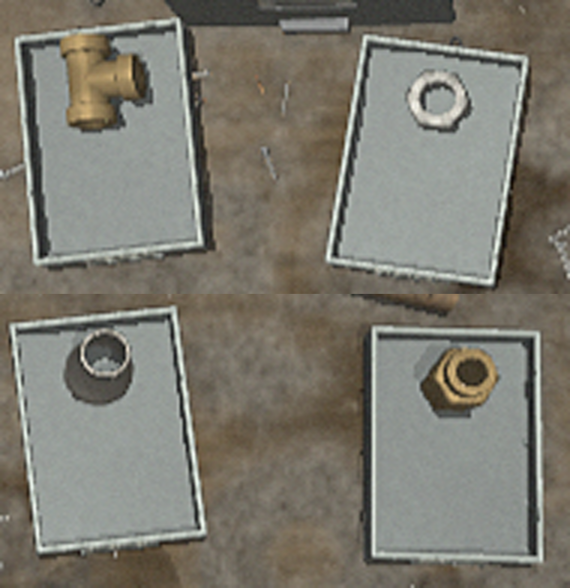

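```bash
python3 - <<'E'
from h import *
T={"tee":(145,0,[(16,38),(182,20),(204,245),(36,263)]),"nut":(145,0,[(364,38),(527,56),(495,284),(328,262)]),
"reducer":(335,293.8,[(10,324),(176,307),(206,535),(38,551)]),"union":(335,293.8,[(371,328),(541,330),(541,560),(368,560)])}
for n,(u0,y0,c) in T.items():
    P=np.array([onz("top",(u0+X/3,148+(Y-y0)/2.88),.027) for X,Y in c])  # BL(back left),BR,FR,FL
    ax=P[0]+P[1]-P[2]-P[3];L=np.linalg.norm(ax)/2;ax/=np.linalg.norm(ax);W=np.linalg.norm(P[0]+P[3]-P[1]-P[2])/2
    C=P.mean(0);print(n,"ctr",np.round(C,3),"yaw",round(np.degrees(np.arctan2(ax[1],ax[0])),1),"LxW",round(L,3),round(W,3),"target",np.round(C-.04*ax,3))
delta(.452,-.308,.2)
E
```

```text
tee ctr [0.634 0.316] yaw 6.2 LxW 0.169 0.118 target [0.595 0.311]
nut ctr [0.618 0.092] yaw -8.3 LxW 0.169 0.117 target [0.578 0.097]
reducer ctr [ 0.633 -0.083] yaw 5.6 LxW 0.17 0.118 target [ 0.594 -0.087]
union ctr [ 0.619 -0.325] yaw -3.2 LxW 0.171 0.119 target [ 0.579 -0.323]
tool d [ 0.2815 -0.1055  0.0307] turn about tool z deg 0 share 0.0 cur y -65.3 j6 1.46 clock 0.1
```

Call:
drive_tool(commands="0.047 -0.0176 0.005 0 0 0 1;0.047 -0.0176 0.005 0 0 0 1;0.047 -0.0176 0.005 0 0 0 1;0.047 -0.0176 0.005 0 0 0 1;0.047 -0.0176 0.005 0 0 0 1;0.047 -0.0176 0.005 0 0 0 1;0 0 0 0 0 0 1;0 0 0 0 0 0 1")

```text
clock: 0.9
eef_pos: [0.4511, -0.3089, 0.201]
ee_rot: [[0.907, 0.421, -0.001], [0.421, -0.907, 0.0], [-0.001, -0.001, -1.0]]
force: [-0.2, 0.4, -0.5]
opening: 1.002
grasp_force: 0.0
```

```bash
cat >> h.py <<'E'
def rect(x,y,fn,z,s=.09,px=1/.0003):
    """wrist picture rectified onto plane z, centred x,y: up = world +x, left = +y; px per m"""
    o=get_obs();im=read_camera("wrist");m=camera_model("wrist");K=np.asarray(m["intrinsics"]);T=np.asarray(m["tool_from_camera"]);R=np.asarray(o["ee_rot"])
    n=int(2*s*px);v,u=np.mgrid[0:n,0:n]
    P=np.stack([x+s-v/px,y+s-u/px,np.full_like(u,z,dtype=float)],-1)
    q=((P-o["eef_pos"])@R-T[:3,3])@T[:3,:3]
    th=np.arctan2(np.hypot(q[...,0],q[...,1]),q[...,2]);h=np.hypot(q[...,0],q[...,1])
    w=cv2.remap(im,(K[0,2]+K[0,0]*th*q[...,0]/h).astype(np.float32),(K[1,2]+K[0,0]*th*q[...,1]/h).astype(np.float32),1)
    if fn: cv2.imwrite(fn,w); cv2.imwrite(fn[:-4]+"_raw.png",im)
    print("cam",np.round(np.asarray(o["eef_pos"])+R@T[:3,3],3),"size",n);return w
def r2w(u,v,x,y,s=.09,px=1/.0003): return np.array([x+s-v/px,y+s-u/px])
E
python3 -c "
from h import *
rect(.452,-.308,'pics/tee1.png',.017)"
```

```text
cam [ 0.516 -0.279  0.343] size 600
```

View pics/tee1.png

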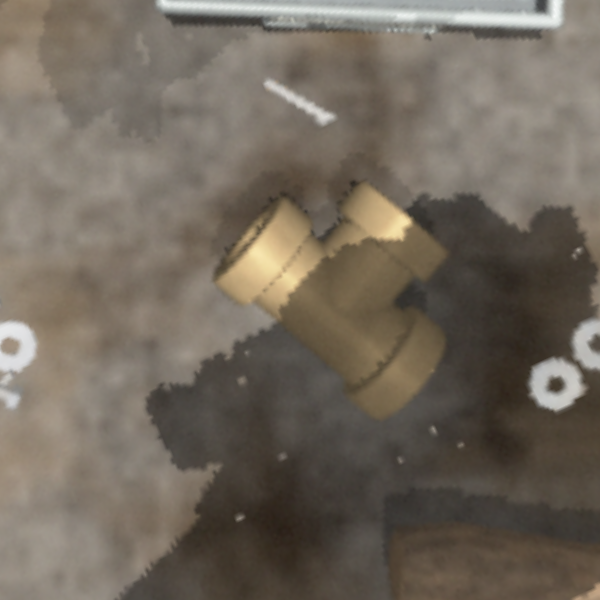

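The rectified wrist view has the tee's run ends at (250,238) and (415,382) and its branch end at (405,218). That puts the grasp point at about (0.457, -0.324), with the closing line at −40°.

Call:
drive_tool(commands="-0.001 0.0164 0 0 0 0 1;0 0 0 0 0 -0.1417 1;0 0 0 0 0 -0.1417 1;0 0 0 0 0 -0.1417 1;0 0 0.05 0 0 0 1;0 0 0.05 0 0 0 1;0 0 0.05 0 0 0 1;0 0 0.035 0 0 0 1;0 0 0.018 0 0 0 1;0 0 0 0 0 0 1")

```text
clock: 1.95
eef_pos: [0.4531, -0.3249, -0.0045]
ee_rot: [[0.642, 0.767, -0.005], [0.767, -0.642, 0.004], [-0.0, -0.007, -1.0]]
force: [-0.1, 0.3, 0.1]
opening: 1.002
grasp_force: 0.0
```

Call:
drive_tool(commands="0 0 0 0 0 0 -1;0 0 0 0 0 0 -1;0 0 0 0 0 0 -1;0 0 0 0 0 0 -1;0 0 0 0 0 0 -1;0 0 0 0 0 0 -1;0 0 0 0 0 0 -1;0 0 0 0 0 0 -1;0 0 0 0 0 0 -1;0 0 0 0 0 0 -1")

```text
clock: 2.95
eef_pos: [0.4582, -0.3274, 0.0008]
ee_rot: [[0.64, 0.769, 0.003], [0.769, -0.64, -0.004], [-0.001, 0.005, -1.0]]
force: [-0.3, -0.6, 6.1]
opening: 0.56
grasp_force: 62.1
```

Call:
drive_tool(commands="0 0 -0.03 0 0 0 -1;0 0 -0.05 0 0 0 -1;0 0 -0.05 0 0 0 -1;0 0 -0.05 0 0 0 -1;0 0 0 0 0 0.1222 -1;0 0 0 0 0 0.1222 -1;0 0 0 0 0 0.1222 -1;0 0 0 0 0 0.1222 -1;0 0 0 0 0 0.1222 -1;0 0 0 0 0 0.1222 -1")

```text
clock: 3.95
eef_pos: [0.4564, -0.3251, 0.1786]
ee_rot: [[0.995, 0.104, -0.0], [0.104, -0.995, 0.0], [-0.0, -0.0, -1.0]]
force: [0.2, -0.4, -2.0]
opening: 0.563
grasp_force: 63.5
```

```bash
python3 -c "
from h import *
delta(.595,.311,.18,-83.8);o=get_obs();print(o['joints'],o['opening'],o['force'],o['grasp_force'])"
```

```text
tool d [ 0.2039 -0.6182 -0.0012] turn about tool z deg -0.2 share -0.004 cur y -84.0 j6 2.31 clock 3.95
[-7.32078269e-01  3.67297780e-01 -7.11198827e-02  1.13285872e+00
  4.67143305e-06  2.30540207e+00] 0.5630464024276706 [ 0.18255342 -0.42774745 -1.96178534] 63.477863429579884
```

Call:
drive_tool(commands="0 0 0 0 0 -0.1428 -1;0 0 0 0 0 -0.1428 -1;0 0 0 0 0 -0.1428 -1;0 0 0 0 0 -0.1428 -1;0 0 0 0 0 -0.1428 -1;0 0 0 0 0 -0.1428 -1;0 0 0 0 0 -0.1428 -1;0 0 0 0 0 -0.1428 -1;0 0 0 0 0 -0.1428 -1;0 0 0 0 0 -0.1428 -1")

```text
clock: 4.95
eef_pos: [0.4565, -0.3251, 0.1786]
ee_rot: [[-0.04, 0.999, -0.0], [0.999, 0.04, 0.0], [0.0, -0.0, -1.0]]
force: [0.1, 0.2, -3.0]
opening: 0.562
grasp_force: 63.5
```

Call:
drive_tool(commands="0 0 0 0 0 -0.1428 -1;0 0 0 0 0 -0.1428 -1;0 0 0 0 0 -0.1428 -1;0 0 0 0 0 -0.1428 -1;0 0 0 0 0 -0.1428 -1;0 0 0 0 0 -0.1428 -1;0 0 0 0 0 -0.1428 -1;0 0 0 0 0 -0.1428 -1;0 0 0 0 0 -0.1428 -1;0 0 0 0 0 -0.1428 -1")

```text
clock: 5.95
eef_pos: [0.4565, -0.325, 0.1786]
ee_rot: [[-0.999, 0.035, -0.0], [0.035, 0.999, 0.0], [0.0, 0.0, -1.0]]
force: [0.4, -0.6, -2.8]
opening: 0.561
grasp_force: 63.5
```

Call:
drive_tool(commands="0 0 0 0 0 -0.1428 -1;-0.0157 0.0475 0 0 0 0 -1;-0.0157 0.0475 0 0 0 0 -1;-0.0157 0.0475 0 0 0 0 -1;-0.0157 0.0475 0 0 0 0 -1;-0.0157 0.0475 0 0 0 0 -1;-0.0157 0.0475 0 0 0 0 -1;-0.0157 0.0475 0 0 0 0 -1;-0.0157 0.0475 0 0 0 0 -1;-0.0157 0.0475 0 0 0 0 -1")

```text
clock: 6.95
eef_pos: [0.5508, 0.1167, 0.1788]
ee_rot: [[-0.994, -0.108, 0.0], [-0.108, 0.994, -0.0], [-0.0, -0.0, -1.0]]
force: [1.0, -0.7, -2.2]
opening: 0.561
grasp_force: 63.8
```

```bash
python3 -c "
from h import *
delta(.595,.311,.18,-83.8);o=get_obs();print(o['joints'],o['opening'],o['force'],o['grasp_force'])"
```

```text
tool d [-0.0649  0.1884 -0.0012] turn about tool z deg 0.0 share 0.0 cur y 96.2 j6 -0.01 clock 6.95
[ 9.61872055e-02  3.71946759e-01 -6.36986482e-02  1.13498769e+00
 -1.32095290e-04 -1.20537935e-02] 0.560675064568926 [ 0.98261362 -0.74435723 -2.20674992] 63.79600518877851
```

Call:
drive_tool(commands="-0.0162 0.047 0 0 0 0 -1;-0.0162 0.047 0 0 0 0 -1;-0.0162 0.047 0 0 0 0 -1;-0.0162 0.047 0 0 0 0 -1;0 0 0 0 0 0 -1;0 0 0.05 0 0 0 -1;0 0 0.05 0 0 0 -1;0 0 0.04 0 0 0 -1;0 0 0.015 0 0 0 -1;0 0 0 0 0 0 -1")

```text
clock: 7.95
eef_pos: [0.5916, 0.3067, 0.0196]
ee_rot: [[-0.994, -0.108, -0.008], [-0.108, 0.994, -0.003], [0.008, -0.002, -1.0]]
force: [-0.5, 0.0, -2.5]
opening: 0.558
grasp_force: 63.9
```

```bash
python3 -c "
from h import *
delta(.595,.311,.0115,-83.8);o=get_obs();print(o['eef_pos'],o['force'])
w=read_camera('wrist');cv2.imwrite('pics/w1.png',w)"
```

```text
tool d [-0.0039  0.004   0.008 ] turn about tool z deg -0.0 share -0.0 cur y 96.2 j6 0.28 clock 7.95
[0.59162488 0.30665433 0.01957345] [-0.47114817  0.01104323 -2.50545671]
```

View pics/w1.png

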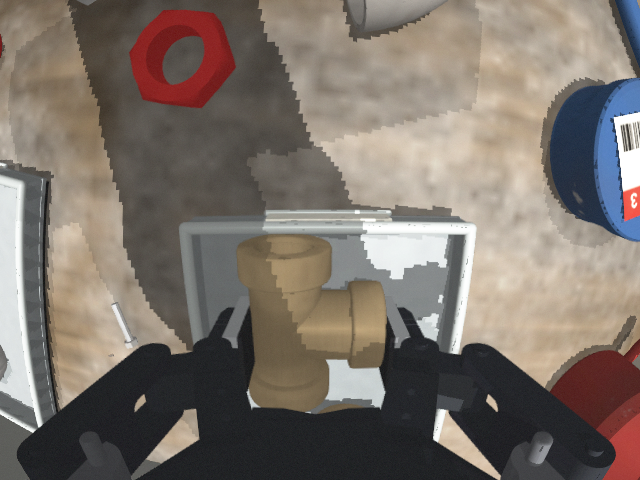

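The tee hangs level inside the tray, clear of its walls and behind the front wall. Next I lower it and release.

Call:
drive_tool(commands="-0.004 0.002 0 0 0 0 -1;0 0 0.006 0 0 0 -1;0 0 0.004 0 0 0 -1;0 0 0 0 0 0 -1;0 0 0 0 0 0 -1;0 0 0 0 0 0 -1")

```text
clock: 8.6
eef_pos: [0.5991, 0.3108, 0.0138]
ee_rot: [[-0.994, -0.108, 0.0], [-0.108, 0.994, -0.0], [-0.0, -0.0, -1.0]]
force: [0.7, 0.3, -2.4]
opening: 0.555
grasp_force: 63.9
```

Call:
drive_tool(commands="0 0 0.003 0 0 0 -1;0 0 0 0 0 0 -1;0 0 0 0 0 0 0.5;0 0 0 0 0 0 0.5;0 0 0 0 0 0 0.5;0 0 0 0 0 0 0.5;0 0 -0.02 0 0 0 0.5;0 0 -0.05 0 0 0 0.5;0 0 -0.05 0 0 0 0.5;0 0 -0.05 0 0 0 0.5")

```text
clock: 9.6
eef_pos: [0.5987, 0.3107, 0.1824]
ee_rot: [[-0.994, -0.108, -0.0], [-0.108, 0.994, -0.0], [0.0, -0.0, -1.0]]
force: [1.7, 0.9, 0.5]
opening: 0.747
grasp_force: 0.0
```

```bash
python3 -c "
from h import *
cv2.imwrite('pics/w2.png',cv2.resize(read_camera('wrist'),(400,300)));delta(.432,.178,.19)"
```

```text
tool d [ 0.184  -0.1151  0.    ] turn about tool z deg 0 share 0.0 cur y 96.2 j6 0.28 clock 9.65
```

View pics/w2.png

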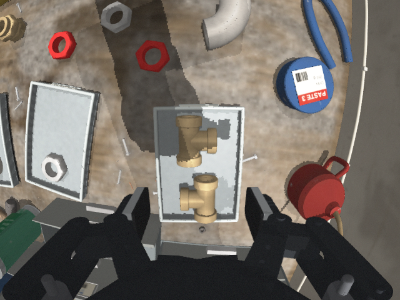

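The tee lies flat in the front half of its tray, at (190,140) in this picture. Next is the nut.

Call:
drive_tool(commands="0.046 -0.0288 0 0 0 0 1;0.046 -0.0288 0 0 0 0 1;0.046 -0.0288 0 0 0 0 1;0.046 -0.0288 0 0 0 0 1;0 0 0 0 0 0 1;0 0 0 0 0 0 1")

```text
clock: 10.25
eef_pos: [0.4407, 0.1864, 0.1805]
ee_rot: [[-0.994, -0.107, -0.0], [-0.107, 0.994, -0.0], [0.0, 0.0, -1.0]]
force: [0.9, 0.3, 0.2]
opening: 1.001
grasp_force: 0.0
```

```bash
python3 -c "
from h import *
rect(.432,.178,'pics/nut1.png',.018,s=.05,px=1/.0002)"
```

```text
cam [0.37  0.179 0.322] size 500
```

View pics/nut1.png

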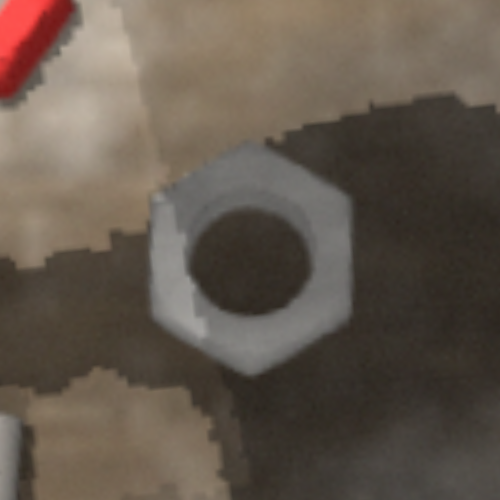

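Call:
drive_tool(commands="0.0111 -0.0076 0 0 0 0 0.4;0 0 0 0 0 0.103 0.4;0 0 0.05 0 0 0 0.4;0 0 0.04 0 0 0 0.4;0 0 0.03 0 0 0 0.4;0 0 0 0 0 0 0.4;0 0 0 0 0 0 0.4")

```text
clock: 11.0
eef_pos: [0.4333, 0.179, 0.061]
ee_rot: [[-1.0, -0.001, 0.001], [-0.001, 1.0, 0.0], [-0.001, 0.0, -1.0]]
force: [-1.0, 1.0, 0.6]
opening: 0.699
grasp_force: 0.0
```

```bash
python3 -c "
from h import *
delta(.4304,.1776,.003,90)"
```

```text
tool d [ 0.0029 -0.0014  0.058 ] turn about tool z deg 0.0 share 0.0 cur y 90.0 j6 0.26 clock 11.0
```

Call:
drive_tool(commands="0.0025 -0.0014 0.035 0 0 0 0.4;0 0 0.018 0 0 0 0.4;0 0 0.005 0 0 0 0.4;0 0 0 0 0 0 -1;0 0 0 0 0 0 -1;0 0 0 0 0 0 -1;0 0 0 0 0 0 -1;0 0 0 0 0 0 -1;0 0 0 0 0 0 -1")

```text
clock: 11.9
eef_pos: [0.4313, 0.1775, 0.0045]
ee_rot: [[-1.0, -0.0, 0.004], [-0.0, 1.0, 0.001], [-0.004, 0.001, -1.0]]
force: [-0.6, 0.5, 7.2]
opening: 0.456
grasp_force: 61.2
```

Call:
drive_tool(commands="0 0 -0.03 0 0 0 -1;0 0 -0.05 0 0 0 -1;0 0 -0.03 0 0 0 -1;-0.0367 -0.0201 0 0 0 0 -1;-0.0367 -0.0201 0 0 0 0 -1;-0.0367 -0.0201 0 0 0 0 -1;-0.0367 -0.0201 0 0 0 0 -1;0 0 0 0 0 0.138 -1;0 0 0 0 0 0 -1;0 0 0 0 0 0 -1")

```text
clock: 12.9
eef_pos: [0.5755, 0.0966, 0.1127]
ee_rot: [[-0.99, 0.141, -0.001], [0.141, 0.99, 0.0], [0.001, -0.0, -1.0]]
force: [-0.7, 0.4, -1.3]
opening: 0.458
grasp_force: 61.2
```

```bash
python3 -c "
from h import *
delta(.578,.097,.0145,81.7);o=get_obs();print(o['eef_pos'],o['opening'],o['grasp_force'])"
```

```text
tool d [-0.0025  0.0007  0.0982] turn about tool z deg 0.2 share 0.003 cur y 81.9 j6 0.2 clock 12.9
[0.57545071 0.09664739 0.112716  ] 0.45849326456021716 61.20552951600985
```

Call:
drive_tool(commands="-0.002 0 0.05 0 0 0 -1;0 0 0.03 0 0 0 -1;0 0 0.012 0 0 0 -1;0 0 0.006 0 0 0 -1;0 0 0 0 0 0 -1;0 0 0 0 0 0 -1")

```text
clock: 13.5
eef_pos: [0.5794, 0.0964, 0.0163]
ee_rot: [[-0.99, 0.143, 0.003], [0.143, 0.99, 0.0], [-0.003, 0.0, -1.0]]
force: [-0.5, -0.5, -1.3]
opening: 0.454
grasp_force: 61.2
```

Call:
drive_tool(commands="0 0 0 0 0 0 0.4;0 0 0 0 0 0 0.4;0 0 0 0 0 0 0.4;0 0 0 0 0 0 0.4;0 0 -0.02 0 0 0 0.4;0 0 -0.05 0 0 0 0.4;0 0 -0.05 0 0 0 0.4;0 0 -0.05 0 0 0 0.4;0 0 0 0 0 0 0.4;0 0 0 0 0 0 0.4")

```text
clock: 14.5
eef_pos: [0.5794, 0.0963, 0.1864]
ee_rot: [[-0.99, 0.144, 0.004], [0.144, 0.99, 0.0], [-0.004, 0.001, -1.0]]
force: [-0.4, -0.5, -0.7]
opening: 0.699
grasp_force: 0.0
```

```bash
python3 -c "
from h import *
delta(.432,-.018,.2)"
```

```text
tool d [ 0.1294 -0.1343 -0.0142] turn about tool z deg 0 share 0.0 cur y 81.7 j6 0.2 clock 14.5
```

Now to the union.

Call:
drive_tool(commands="0.0435 -0.045 0 0 0 0 1;0.0435 -0.045 0 0 0 0 1;0.0435 -0.045 0 0 0 0 1;0 0 0 0 0 0 1;0 0 0 0 0 0 1;0 0 0 0 0 0 1")

```text
clock: 15.1
eef_pos: [0.4597, 0.0047, 0.1839]
ee_rot: [[-0.99, 0.144, -0.0], [0.144, 0.99, 0.0], [0.0, 0.0, -1.0]]
force: [0.0, 0.1, -0.5]
opening: 1.0
grasp_force: 0.0
```

```bash
python3 -c "
from h import *
rect(.432,-.018,'pics/union1.png',.038,s=.05,px=1/.0002);print(get_obs()['eef_pos'])"
```

```text
cam [0.39  0.015 0.326] size 500
[0.46018865 0.00482548 0.18416262]
```

View pics/union1.png

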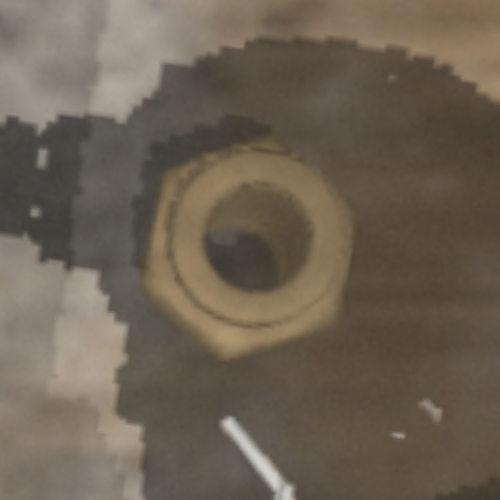

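The collar hexagon is centred at (251,243), with vertices about 11.5° clockwise from up. That gives a union centre of (0.433, −0.018) and a closing line at 78.5°.

Call:
drive_tool(commands="0.0116 -0.0133 0 0 0 0 1;0.0116 -0.0133 0 0 0 0 1;0 0 0 0 0 0.053 1;0 0 0.04 0 0 0 1;0 0 0.04 0 0 0 1;0 0 0 0 0 0 1;0 0 0 0 0 0 1;0 0 0 0 0 0 1")

```text
clock: 15.95
eef_pos: [0.4346, -0.0186, 0.1064]
ee_rot: [[-0.98, 0.198, 0.003], [0.198, 0.98, -0.001], [-0.003, -0.0, -1.0]]
force: [0.5, 0.5, 0.4]
opening: 1.001
grasp_force: 0.0
```

```bash
python3 -c "
from h import *
delta(.4334,-.0182,.012,78.5)"
```

```text
tool d [0.0015 0.0001 0.0944] turn about tool z deg 0.1 share 0.001 cur y 78.6 j6 0.01 clock 15.95
```

Call:
drive_tool(commands="0.001 0 0.04 0 0 0 1;0 0 0.03 0 0 0 1;0 0 0.018 0 0 0 1;0 0 0.006 0 0 0 1;0 0 0 0 0 0 0;0 0 0 0 0 0 -1;0 0 0 0 0 0 -1;0 0 0 0 0 0 -1;0 0 0 0 0 0 -1;0 0 0 0 0 0 -1")

```text
clock: 16.95
eef_pos: [0.4332, -0.0186, 0.0123]
ee_rot: [[-0.98, 0.199, 0.003], [0.199, 0.98, -0.001], [-0.003, 0.0, -1.0]]
force: [-1.8, 0.3, 6.3]
opening: 0.469
grasp_force: 60.0
```

Call:
drive_tool(commands="0 0 0 0 0 0 -1;0 0 0 0 0 0 -1;0 0 -0.02 0 0 0 -1;0 0 -0.04 0 0 0 -1;0 0 -0.04 0 0 0 -1;0 0 -0.04 0 0 0 -1;0 0 0 0 0 0 -1;0 0 0 0 0 0 -1")

```text
clock: 17.75
eef_pos: [0.4326, -0.0185, 0.1518]
ee_rot: [[-0.98, 0.199, 0.003], [0.199, 0.98, -0.001], [-0.003, -0.0, -1.0]]
force: [0.4, 0.0, -2.9]
opening: 0.466
grasp_force: 61.7
```

```bash
python3 -c "
from h import *
delta(.579,-.323,.16,86.8);print(get_obs()['joints'])"
```

```text
tool d [-0.204  -0.2693 -0.0075] turn about tool z deg -8.3 share -0.138 cur y 78.5 j6 0.01 clock 17.75
[-1.89398428e-01  1.35606304e-01 -4.52874014e-01  9.78864708e-01
 -1.29243389e-04  1.05548606e-02]
```

Call:
drive_tool(commands="-0.0255 -0.0337 0 0 0 0 -1;-0.0255 -0.0337 0 0 0 0 -1;-0.0255 -0.0337 0 0 0 0 -1;-0.0255 -0.0337 0 0 0 0 -1;-0.0255 -0.0337 0 0 0 0 -1;-0.0255 -0.0337 0 0 0 0 -1;-0.0255 -0.0337 0 0 0 0 -1;-0.0255 -0.0337 0 0 0 0 -1;0 0 0 0 0 -0.138 -1;0 0 0 0 0 0 -1")

```text
clock: 18.75
eef_pos: [0.5768, -0.3234, 0.1472]
ee_rot: [[-0.998, 0.057, -0.004], [0.057, 0.998, 0.003], [0.004, 0.003, -1.0]]
force: [0.0, 0.3, -2.6]
opening: 0.469
grasp_force: 61.8
```

Call:
drive_tool(commands="0 0 0.04 0 0 0 -1;0 0 0.04 0 0 0 -1;0 0 0.02 0 0 0 -1;0 0 0 0 0 0 -1;0 0 0 0 0 0 -1")

```text
clock: 19.25
eef_pos: [0.5771, -0.3218, 0.0502]
ee_rot: [[-0.998, 0.056, -0.002], [0.056, 0.998, 0.001], [0.002, 0.001, -1.0]]
force: [0.8, -0.9, -0.8]
opening: 0.467
grasp_force: 61.8
```

```bash
python3 -c "
from h import *
delta(.579,-.323,.0225,86.8);print(get_obs()['eef_pos'])"
```

```text
tool d [-0.0021 -0.0011  0.0277] turn about tool z deg -0.0 share -0.0 cur y 86.8 j6 -0.55 clock 19.25
[ 0.57705969 -0.32182072  0.05019615]
```

Call:
drive_tool(commands="-0.002 0 0.018 0 0 0 -1;0 0 0.008 0 0 0 -1;0 0 0.002 0 0 0 -1;0 0 0 0 0 0 -1;0 0 0 0 0 0 -1;0 0 0 0 0 0 -1")

```text
clock: 19.85
eef_pos: [0.5804, -0.3236, 0.0235]
ee_rot: [[-0.998, 0.056, 0.001], [0.056, 0.998, -0.001], [-0.001, -0.001, -1.0]]
force: [0.6, -0.7, -2.0]
opening: 0.466
grasp_force: 61.8
```

Call:
drive_tool(commands="0 0 0 0 0 0 0.5;0 0 0 0 0 0 0.5;0 0 0 0 0 0 0.5;0 0 0 0 0 0 0.5;0 0 -0.02 0 0 0 0.5;0 0 -0.04 0 0 0 0.5;0 0 -0.04 0 0 0 0.5;0 0 -0.04 0 0 0 0.5;0 0 -0.02 0 0 0 0.5;0 0 0 0 0 0 0.5")

```text
clock: 20.85
eef_pos: [0.5821, -0.3246, 0.1872]
ee_rot: [[-0.998, 0.055, 0.007], [0.055, 0.998, -0.005], [-0.007, -0.004, -1.0]]
force: [0.8, -0.3, -0.1]
opening: 0.745
grasp_force: 0.0
```

```bash
python3 -c "
from h import *
delta(.432,-.152,.19)"
```

```text
tool d [ 0.1594  0.164  -0.0046] turn about tool z deg 0 share 0.0 cur y 86.8 j6 -0.55 clock 20.85
```

Call:
drive_tool(commands="0.0319 0.0328 0 0 0 0 1;0.0319 0.0328 0 0 0 0 1;0.0319 0.0328 0 0 0 0 1;0.0319 0.0328 0 0 0 0 1;0.0319 0.0328 0 0 0 0 1;0 0 0 0 0 0 1;0 0 0 0 0 0 1;0 0 0 0 0 0 1")

```text
clock: 21.65
eef_pos: [0.4306, -0.1513, 0.1823]
ee_rot: [[-0.998, 0.056, 0.001], [0.056, 0.998, -0.001], [-0.001, -0.001, -1.0]]
force: [1.1, -0.2, 0.6]
opening: 0.998
grasp_force: 0.0
```

```bash
python3 -c "
from h import *
rect(.432,-.152,'pics/red1.png',.06,s=.05,px=1/.0002);print(get_obs()['eef_pos'])"
```

```text
cam [ 0.36  -0.147  0.324] size 500
[ 0.43094588 -0.15158857  0.18253291]
```

View pics/red1.png

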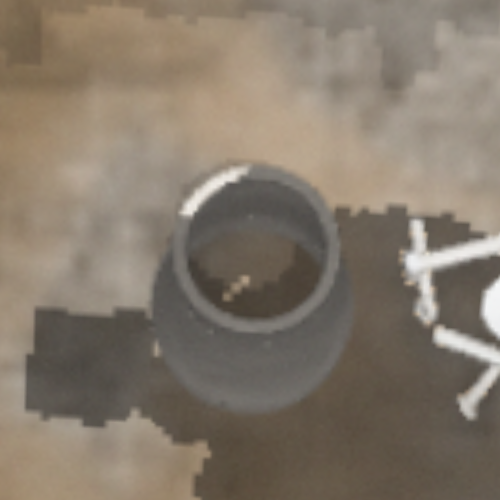

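The reducer's top ring is centred at (256,248), which gives (0.432, −0.153). Bolts lie to its right, so I grip along 130°, clear of them.

Call:
drive_tool(commands="-0.0016 -0.0015 0 0 0 0 1;0 0 0 0 0 -0.12 1;0 0 0 0 0 -0.12 1;0 0 0 0 0 -0.12 1;0 0 0 0 0 -0.12 1;0 0 0 0 0 -0.12 1;0 0 0 0 0 -0.12 1;0 0 0.04 0 0 0 1;0 0 0.04 0 0 0 1;0 0 0 0 0 0 1")

```text
clock: 22.7
eef_pos: [0.4279, -0.1509, 0.0982]
ee_rot: [[-0.766, -0.642, -0.008], [-0.643, 0.766, 0.004], [0.004, 0.009, -1.0]]
force: [-1.0, 0.9, -0.4]
opening: 1.0
grasp_force: 0.0
```

```bash
python3 -c "
from h import *
delta(.4324,-.1532,.01,130)"
```

```text
tool d [-0.0023 -0.0054  0.0882] turn about tool z deg -0.0 share -0.0 cur y 130.0 j6 -1.18 clock 22.7
```

Call:
drive_tool(commands="0 0 0.02 0 0 0 1;0 0 0 0 0 0 1;0 0 0 0 0 0 1;0 0 0 0 0 0 1")

```text
clock: 23.1
eef_pos: [0.4326, -0.153, 0.0843]
ee_rot: [[-0.766, -0.643, 0.002], [-0.643, 0.766, -0.001], [-0.001, -0.002, -1.0]]
force: [0.5, 0.4, -0.6]
opening: 0.999
grasp_force: 0.0
```

```bash
python3 -c "
from h import *
delta(.4324,-.1532,.01,130)"
```

```text
tool d [0.0004 0.0001 0.0743] turn about tool z deg 0.0 share 0.0 cur y 130.0 j6 -1.18 clock 23.1
```

Call:
drive_tool(commands="0 0 0.035 0 0 0 1;0 0 0.025 0 0 0 1;0 0 0.013 0 0 0 1;0 0 0 0 0 0 0;0 0 0 0 0 0 0;0 0 0 0 0 0 -1;0 0 0 0 0 0 -1;0 0 0 0 0 0 -1;0 0 0 0 0 0 -1;0 0 0 0 0 0 -1")

```text
clock: 24.1
eef_pos: [0.4328, -0.1531, 0.0117]
ee_rot: [[-0.766, -0.643, 0.003], [-0.643, 0.766, -0.002], [-0.001, -0.004, -1.0]]
force: [-1.5, 0.3, 7.9]
opening: 0.51
grasp_force: 59.8
```

Call:
drive_tool(commands="0 0 0 0 0 0 -1;0 0 0 0 0 0 -1;0 0 -0.015 0 0 0 -1;0 0 -0.025 0 0 0 -1;0 0 0 0 0 0 -1;0 0 0 0 0 0 -1")

```text
clock: 24.7
eef_pos: [0.4323, -0.1527, 0.0504]
ee_rot: [[-0.766, -0.643, 0.003], [-0.643, 0.766, -0.001], [-0.001, -0.003, -1.0]]
force: [-0.1, 0.1, -2.3]
opening: 0.507
grasp_force: 61.5
```

```bash
python3 -c "
from h import *
delta(.594,-.087,.13,95.6)
cv2.imwrite('pics/side2.png',read_camera('side')[100:320,160:560])"
```

```text
tool d [-0.1662 -0.0539 -0.0793] turn about tool z deg 34.4 share 0.574 cur y 130.0 j6 -1.18 clock 24.7
```

View pics/side2.png

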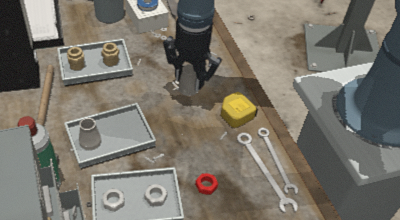

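The reducer is held, and the union and nut can be seen upright in their trays. Next I carry the reducer to its tray.

Call:
drive_tool(commands="0 0 -0.04 0 0 0 -1;0 0 -0.04 0 0 0 -1;-0.0333 -0.0108 0 0 0 0 -1;-0.0333 -0.0108 0 0 0 0 -1;-0.0333 -0.0108 0 0 0 0 -1;-0.0333 -0.0108 0 0 0 0 -1;-0.0333 -0.0108 0 0 0 0 -1;0 0 0 0 0 0.115 -1;0 0 0 0 0 0.115 -1;0 0 0 0 0 0.115 -1")

```text
clock: 25.75
eef_pos: [0.5927, -0.0859, 0.1274]
ee_rot: [[-0.945, -0.327, -0.003], [-0.327, 0.945, 0.001], [0.003, 0.002, -1.0]]
force: [-0.3, -0.2, -2.7]
opening: 0.51
grasp_force: 62.0
```

Call:
drive_tool(commands="0 0 0 0 0 0.115 -1;0 0 0 0 0 0.115 -1;0 0 0.04 0 0 0 -1;0 0 0.03 0 0 0 -1;0 0 0.01 0 0 0 -1;0 0 0 0 0 0 -1;0 0 0 0 0 0 -1")

```text
clock: 26.45
eef_pos: [0.5939, -0.0866, 0.0501]
ee_rot: [[-0.995, -0.096, 0.0], [-0.096, 0.995, -0.0], [-0.0, -0.0, -1.0]]
force: [0.6, -0.0, -1.8]
opening: 0.506
grasp_force: 62.0
```

```bash
python3 -c "
from h import *
delta(.594,-.087,.0215,95.6);print(get_obs()['eef_pos'])"
```

```text
tool d [-0.     -0.0004  0.0286] turn about tool z deg -0.1 share -0.001 cur y 95.5 j6 -0.35 clock 26.45
[ 0.59390495 -0.08656383  0.05008828]
```

Call:
drive_tool(commands="0 0 0.018 0 0 0 -1;0 0 0.008 0 0 0 -1;0 0 0.003 0 0 0 -1;0 0 0 0 0 0 -1;0 0 0 0 0 0 -1;0 0 0 0 0 0 -1")

```text
clock: 27.05
eef_pos: [0.594, -0.0866, 0.0213]
ee_rot: [[-0.995, -0.096, 0.001], [-0.096, 0.995, -0.0], [-0.001, -0.0, -1.0]]
force: [-0.4, 0.1, -2.4]
opening: 0.51
grasp_force: 62.0
```

Call:
drive_tool(commands="0 0 0 0 0 0 0.6;0 0 0 0 0 0 0.6;0 0 0 0 0 0 0.6;0 0 0 0 0 0 0.6;0 0 -0.02 0 0 0 0.6;0 0 -0.04 0 0 0 0.6;0 0 -0.05 0 0 0 0.6;0 0 -0.05 0 0 0 0.6;0.04 0 0 0 0 0 0.6;0.04 0 0 0 0 0 0.6")

```text
clock: 28.05
eef_pos: [0.5166, -0.0952, 0.1838]
ee_rot: [[-0.995, -0.097, 0.008], [-0.097, 0.995, -0.003], [-0.007, -0.003, -1.0]]
force: [-1.1, -1.6, -0.2]
opening: 0.806
grasp_force: 0.0
```

Call:
drive_tool(commands="0.04 0 -0.02 0 0 0 0.6;0.03 0 -0.02 0 0 0 0.6;0 0 0 0 0 0 0.6;0 0 0 0 0 0 0.6;0 0 0 0 0 0 0.6")

```text
clock: 28.55
eef_pos: [0.445, -0.1009, 0.2202]
ee_rot: [[-0.995, -0.096, 0.0], [-0.096, 0.995, -0.0], [-0.0, -0.0, -1.0]]
force: [0.1, -1.3, -0.0]
opening: 0.803
grasp_force: 0.0
```

```bash
python3 -c "
from h import *
t=read_camera('top')[140:330,140:540];s=read_camera('side')[110:480,180:480]
a=np.zeros((590,800,3),np.uint8);a[:190,:400]=t;a[200:570,:300]=s;w=read_camera('wrist');a[:360,410:800]=cv2.resize(w,(480,360))[:,45:435];cv2.imwrite('pics/final.png',a)"
```

```text
(no output)
```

View pics/final.png

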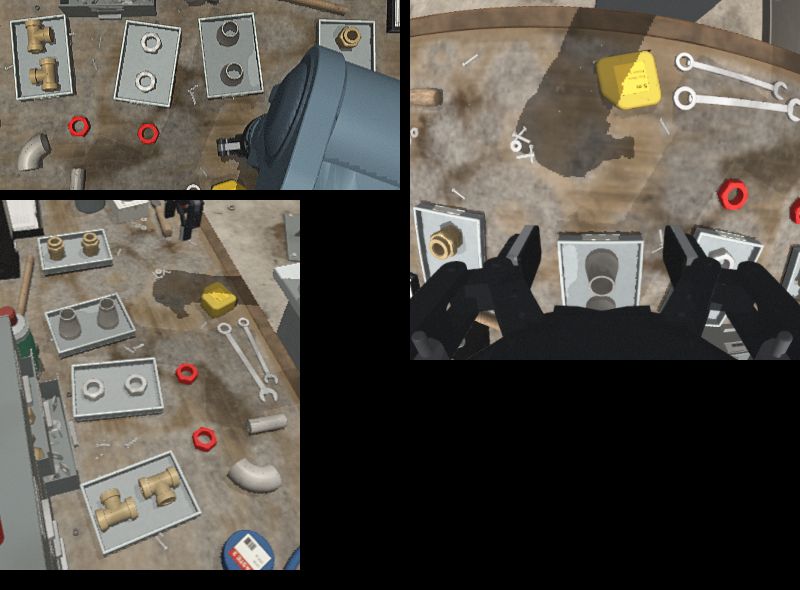

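All four fittings stand flat in the front halves of the right trays, each next to its sample. The elbow has not moved, and the arm is clear.

```bash
python3 -c "
from bench import *
print(job_done())"
```

```text
the job is handed in; nothing more can be done
None
```

The nut, union, tee and reducer each rest flat in the front half of the tray holding their kind, the elbow was left untouched, and the job was handed in at about 29 s of the 96 s allowed; no verdict was returned.

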